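Hang up the ear defenders and hold the accumulator down in the sprung test cradle

TASK

The ear defenders have been left straddling the sprung test cradle: hang them by their headband over the bar of the parking rail, and leave them hanging there freely. Then take the green accumulator from its rack, set it upright with its neck up in the blue ring, and push it down without ramming it, until the ring is at or close to the bottom of its travel. Finish while still holding it pressed down; leave the black accumulator and the other things on the bench where they are.

Things in the scene. Friction and masses are not known exactly. Their poses are not given: they have to be found in the camera images.
- cradle: sprung test cradle: aluminium base plate 200 (x) x 140 (y) x 12 mm, fixed to the bench, with the blue sprung ring above its middle and a small white travel scale 67 mm tall (18 x 6 mm) on it at y = +57 mm. Origin: centre of the plate's underside; z up.
- ring_top (a point): centre of the top face of the blue sprung ring (outside diameter 76 mm, hole 60 mm, 14 mm thick); unloaded it is 58 mm above the bench. The hole is free below, down to the base plate. An accumulator seated in it has its underside 13.5 mm below this point. Moves with the ring.
- cradle_ring (a joint): travel of the blue ring, m: 0 at the top, 0.018 at the lower stop. It slides straight down against a spring: about 7 N to start it, 0.9 N more per mm, 23 N at the stop. The accumulator's weight alone sinks it 0 to 2 mm and the rest must be pushed.
- ear_defenders: rigid ear defenders, 0.25 kg: yellow cups, wire headband. They start standing on their cups on the cradle plate, over the ring. Origin: midway between the cups, level with their underside; z up. Cups at +x and -x: each 36 (x) x 70 (y) x 80 mm tall, 96 mm gap between. The headband arches from cup to cup, so the bar must pass under it along y.
- crown (a point): middle of the underside of the ear defenders' crown pad, 135 mm above their origin; it is to rest on the bar. The pad is black with a yellow stripe, 76 (x) x 26 (y) x 18 mm tall (top 153 mm above the origin): grip it across y.
- rail: parking rail, fixed: steel bar of 16 mm diameter along its own x on two grey posts 270 mm apart (at x = -135 and +135 mm) on a base 300 x 100 x 10 mm; the bar's top is 160 mm above the bench, the bar is 286 mm long and the posts do not rise above it. Origin: centre of the base's underside.
- bar_mid (a point): top of the rail's bar, at the middle of its length; axes as rail (x along the bar). Hung properly, the ear defenders have their own y along the bar and a cup on either side of it, crown pad on the bar within 80 mm of this point.
- green_accumulator: green pressure accumulator like a round flask, 0.5 to 0.75 kg: ball of 80 mm diameter with a plain upright steel neck of 26 mm diameter, which ends 118 mm above the origin and is free to grip from 82 mm up. Origin: lowest point of the ball; z along the neck.
- green_center (a point): centre of the green accumulator's ball, 40 mm above its origin.
- black_accumulator: black accumulator of the same shape and size; stays in its rack.
- rack: grey plastic rack 250 (x) x 100 (y) x 30 mm, fixed, with two 57 mm square holes at x = -60 and +60 mm in which the accumulators sit, neck up, their origins 18 mm above the bench; which is in which hole varies.
- multimeter: red multimeter 150 x 75 x 36 mm lying on the bench.
- wrench: steel wrench lying at the back of the bench.
- screwdriver: screwdriver lying at the back of the bench.
- grease_jar: jar of 60 mm diameter, 70 mm tall, white lid.
- bearing: steel bearing ring, outside diameter 52 mm, 15 mm tall, lying on the bench.
Mind the look-alikes: they are no part of the job. What is shaped like the cradle but orange is not meant.

How it is judged:
On the way, in this order (a step that is already met when the one before it is completed fails the run):
1. the ear defenders hang freely over the bar (contact force between ear_defenders and rail above 1 N and contact force between ear_defenders and the arm below 0.1 N and y of crown in the frame of bar_mid between -0.02 and 0.02 m and x of crown in the frame of bar_mid between -0.13 and 0.13 m and z of crown in the frame of bar_mid between -0.008 and 0.02 m and angle between ear_defenders's own z axis and vertical below 0.44 rad and linear speed of ear_defenders below 0.03 m/s), for 0.3 s.
2. the green accumulator sits in the blue ring, the ear defenders still hanging (all of step 1 and contact force between green_accumulator and cradle above 2 N and horizontal distance between green_center and ring_top below 0.006 m and z of green_center in the frame of ring_top between 0.018 and 0.033 m and angle between green_accumulator's own z axis and vertical below 0.21 rad), for 0.2 s.
At the end, for the whole second after the job is handed in: Ear defenders hang still on the bar, untouched (crown within 20 mm of its centre line, within 25 deg of upright). Green accumulator in the blue ring (within 6 mm of its axis, 12 deg of upright), touched by the fingers, ring held steady at least 13 mm down (all of step 2 and value of joint cradle_ring above 0.013 m and velocity of joint cradle_ring between -0.01 and 0.01 m/s and contact force between green_accumulator and the fingers above 4 N); the arm keeps its last pose, push and grip.
It fails at once if the accumulator is rammed into the ring (over 60 N between them; the spring at its stop gives 23 N) (contact force between green_accumulator and cradle above 60 N).
It fails at once if the black accumulator is disturbed (distance of black_accumulator from where it was at the start of the episode above 0.02 m or angle between black_accumulator's own z axis and vertical above 0.5 rad).
It fails at once if another thing on the bench is moved more than 3 cm (distance of any of multimeter, wrench, screwdriver, grease_jar, bearing from where it was at the start of the episode above 0.03 m).
It also fails if it takes over 59 s, if anything falls off the work surface, if the arm or the gripper's body presses on something with over 40 N, if the wrist force passes 120 N, or if a joint passes its speed limit or range.

ROBOT

A 6-joint arm with a two-finger parallel gripper is mounted at the origin on the work surface. World frame = base frame: x ahead of the robot, y to its left, z up, the work surface at z = 0. Lengths are in m, angles in rad, forces in N, time in s.
With the tool pointing down it reaches from about 0.25 to 0.725 m from the base axis. Payload 9.7 kg.
Tool frame: the origin (TCP) lies between the finger pads; the fingertips stand 14 mm ahead of it and the grasp point (between the pads) lies 5 mm behind it; z points along the fingers, y is the line along which they close (so a half turn about z gives the same grasp; the last joint's range is limited). The gripper opens to 85 mm and grips with 20 to 120 N. Pads are 22 mm wide; open, the fingers measure 114 mm over their backs; the gripper's body (76 mm by 85 mm) begins 54 mm behind the grasp point. The pads swing forward as they close: fully open they stand 13 mm farther back than shut.
Start: joints at [-1.332, 0.087, 0.176, 1.66, 0, 1.571], TCP at [0.13, -0.534, 0.245] pointing down, gripper open.
Joint ranges: [-3.13, 3.13], [-0.85, 1.81], [-1.15, 1.24], [-2.2, 2.28], [-1.44, 1.52], [-3.14, 3.14]. Speed limits (rad/s): [2.22, 2.22, 2.57, 3.14, 3.14, 3.14].

INTERFACE

Orientations are given as a unit quaternion [x, y, z, w].
In Python, from rig import r, capture, camera_model gives the robot as it stands.
- The arm moves only by the tool step_arm, never from a script. Its argument "series" is one flat list of numbers, 7 for each row, row after row: the shift along the tool's x, y, z in units of 30 mm (1.0 is 30 mm), then the turn, a rotation vector about the tool's x, y, z in units of 10 degrees (1.0 is 10 degrees), then the opening, from -1 (shut) to 1 (fully open). A call has 1 to 5 rows; each row shifts and turns the commanded pose from where the row before left it, along the tool's axes as they then stand; what a row does not reach is not made up. A row lasts 1/8 s, in which the tool goes at most 62.5 mm and 10.7 degrees, less where a joint would pass 70% of its speed; a pose out of reach is approached as far as the arm can. A call is refused whole if a number of a shift passes 1 or a number of a turn 1, either way. A call with a gripper value outside its range is refused whole. The fingers move at their own pace and stop on an object; the grip force is fixed at half the most. Time passes only in rows, so rows that do not move let the fingers close. It gives the time, the measured TCP pose, the force, the opening and the grip force at its end, in the units of the state.
- r.observe(): the state, without advancing time (a new reading comes with each control period).
- capture(name): name is "side" or "top"; returns the picture (420x560x3 uint8, red, green, blue); there is no depth.
- camera_model(name): a dict with "fx", "fy", "cx", "cy" (pixels), "dist" ([k1, k2, p1, p2, k3] as OpenCV has them; the pictures are not rectified), "R" (3x3) and "t" (3): a world point X has camera coordinates R X + t. Camera axes: x right, y down, z forward; pixel columns grow to the right and rows downward; lengths in m; the calibration is good to about 2 mm. A picture is of the moment at which its call begins. camera_model takes no time and is no camera call.
- r.close_job(): hands the job in; it is judged then, once.
The state is a dict: "time": time; "joint_positions": joint angles; "joint_vel": joint speeds; "effort": joint torques, N m; "tcp_pos": TCP position; "eef_rot": TCP orientation; "ft_force": force on the tool from outside, world axes, zero at the start; "moment": the same for the moment, N m; "opening": finger opening in m; "grasp_force": force on a finger pad.
Only numpy, scipy, OpenCV 4.12 (cv2) and the standard library are available. Lean on these libraries where they do the work, as an engineer would, in place of code of your own. Each camera call takes 0.05 s, during which the arm holds its last target. There are 200 camera calls.

## Working session

There is one attempt and no reset: what is moved stays moved. The work goes in short steps, Python scripts to look and compute and a tool call to move; the robot and the scene stay as the last step left them, time stands still between calls to the robot, and variables do not carry over. Pictures are saved under pics/ and viewed, at most 13 in all, crops included, and the job is handed in when it is done.

Besides the shell and the picture viewer there is one more tool, called after "Request:" as name(argument=value, ...), one argument or row to a line, values as JSON. step_arm: Moves the arm, as the interface text tells. Its arguments: {"type":"object","properties":{"series":{"type":"array"}},"required":["series"]}

```bash
mkdir -p pics; ls; python3 - <<'E'
from rig import r, capture, camera_model
import cv2,numpy as np
for n in("side","top"):
    im=capture(n); cv2.imwrite(f"pics/{n}0.png",im[:,:,::-1])
    m=camera_model(n); print(n,m, -np.array(m["R"]).T@np.array(m["t"]))
print(r.observe())
E
```

```text
pics
side {'fx': 475.89044796667747, 'fy': 475.89044796667747, 'cx': 278.25531398068705, 'cy': 207.95395569591105, 'dist': array([0.01827675, 0.        , 0.        , 0.        , 0.        ]), 'R': array([[ 0.87588505, -0.4821153 ,  0.019754  ],
       [-0.25143032, -0.49096356, -0.83410885],
       [ 0.41183513,  0.72561672, -0.55124605]]), 't': array([-0.43769529,  0.21535608,  1.11552532])} [-0.0218947  -0.91473143  0.80320557]
top {'fx': 387.47401172952385, 'fy': 387.47401172952385, 'cx': 284.44929090542155, 'cy': 196.04601148475672, 'dist': array([-0.07011865,  0.        ,  0.        ,  0.        ,  0.        ]), 'R': array([[-0.02851827, -0.99951259, -0.01269989],
       [-0.99127315,  0.02991445, -0.12838481],
       [ 0.12870215,  0.00892775, -0.99164311]]), 't': array([0.00960281, 0.5033529 , 1.01272951])} [ 0.36889361 -0.01450079  1.06901106]
{'time': 0.1, 'joint_positions': array([-1.33199647e+00,  8.74113280e-02,  1.75200784e-01,  1.65979517e+00,
        2.47744824e-06,  1.57081284e+00]), 'joint_vel': array([ 0.00032316, -0.00127083,  0.00253467,  0.00081873, -0.0014429 ,
        0.00065893]), 'effort': array([ 5.27990051e-04, -5.21562231e+01,  4.65652800e+01,  1.59020524e-02,
       -2.42605773e-05,  9.32142939e-06]), 'tcp_pos': array([ 0.13005077, -0.53420711,  0.24464406]), 'eef_rot': array([ 9.92881095e-01,  1.19108209e-01, -7.08041503e-05, -6.00536593e-04]), 'ft_force': array([-0.54101227, -0.17096547,  0.25059135]), 'moment': array([ 0.01827028, -0.02680693, -0.05338587]), 'grasp_force': 0.0, 'opening': 0.08563748631436928}
```

View pics/side0.png

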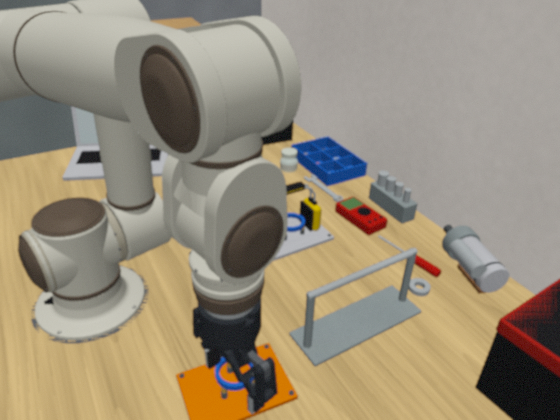

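View pics/top0.png

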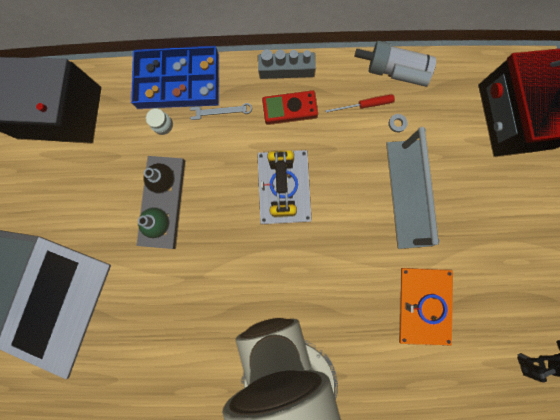

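The side view is mostly blocked by the arm. The top view shows:
- **Cradles:** the aluminium cradle is at (284,187) with the ear defenders on it. The orange look-alike is at (427,307), so the aluminium one fits the description.
- **Rail:** the bar runs from (421,133) to (432,242).
- **Rack:** the green accumulator is at (153,222) and the black one at (157,177).

I'll confirm these with an enlarged crop and get first measurements.

```bash
cat > h.py <<'E'
import cv2,numpy as np
from rig import r,capture,camera_model
def ray(n,px):
    m=camera_model(n);K=np.array([[m["fx"],0,m["cx"]],[0,m["fy"],m["cy"]],[0,0,1.]])
    u=cv2.undistortPoints(np.array(px,float).reshape(-1,1,2),K,m["dist"]).reshape(-1,2)
    d=np.c_[u,np.ones(len(u))]@m["R"]; return -m["R"].T@m["t"],d
def onz(n,px,z):
    c,d=ray(n,px); return (c+d*((z-c[2])/d[:,2])[:,None]).round(4)
def proj(n,X):
    m=camera_model(n);K=np.array([[m["fx"],0,m["cx"]],[0,m["fy"],m["cy"]],[0,0,1.]])
    return cv2.projectPoints(np.array(X,float).reshape(-1,1,3),cv2.Rodrigues(m["R"])[0],m["t"],K,m["dist"])[0].reshape(-1,2)
E
python3 - <<'E'
from h import *
im=cv2.imread("pics/top0.png");hsv=cv2.cvtColor(im,cv2.COLOR_BGR2HSV)
H,S,V=cv2.split(hsv)
def box(m,x0,y0,x1,y1):
    o=np.zeros_like(m);o[y0:y1,x0:x1]=m[y0:y1,x0:x1];return o.astype(np.uint8)
def comps(m,name,z,mn=15):
    n,l,s,c=cv2.connectedComponentsWithStats(m)
    for i in range(1,n):
        if s[i,4]>=mn: print(name,s[i],c[i].round(1),onz("top",c[i],z)[0])
comps(box((H>20)&(H<34)&(S>150)&(V>120),250,140,320,230),"yellow",.092)
b=box((H>100)&(H<130)&(S>120)&(V>70),250,140,320,230)
comps(b,"blue",.058)
p=cv2.findNonZero(b);print("ring",cv2.minEnclosingCircle(p), onz("top",cv2.minEnclosingCircle(p)[0],.058))
comps(box(V<60,255,150,310,215),"black",.165)
comps(box((H>60)&(H<95)&(S>90),130,190,190,250),"green",.058)
comps(box((S<50)&(V>120),140,160,170,230),"neck",.136,4)
crops=[im[140:235,240:335],im[150:255,125:200],im[115:255,375:450]]
out=np.hstack([cv2.resize(c,(int(c.shape[1]*560/c.shape[0]*.6) if 0 else int(c.shape[1]*3.6),int(c.shape[0]*3.6)),interpolation=cv2.INTER_CUBIC) if 0 else cv2.copyMakeBorder(cv2.resize(c,None,fx=3.2,fy=3.2,interpolation=cv2.INTER_CUBIC),0,450-int(c.shape[0]*3.2),0,4,cv2.BORDER_CONSTANT) for c in crops])
cv2.imwrite("pics/crop1.png",out);print(out.shape)
E
```

```text
yellow [268 151   7   9  55] [271.  155.2] [0.6031 0.026  0.092 ]
yellow [285 150   9  10  66] [289.2 154.5] [ 0.6033 -0.0209  0.092 ]
yellow [278 157   5   3  15] [280. 158.] [0.5949 0.0029 0.092 ]
yellow [270 205  26  10 150] [282.9 210.3] [ 0.4594 -0.0006  0.092 ]
blue [287 171  11  26  91] [293.  183.4] [ 0.5331 -0.0289  0.058 ]
blue [270 173   7  22  65] [272.5 184.3] [0.5323 0.0253 0.058 ]
blue [279 195   6   3  17] [281.6 195.9] [0.5006 0.002  0.058 ]
ring ((283.5, 183.73077392578125), 14.006118774414062) [[ 0.533  -0.0038  0.058 ]]
black [278 153   5   3  15] [280. 154.] [0.5878 0.0014 0.165 ]
black [269 160  24  33 401] [280.9 173.7] [0.5398 0.0006 0.165 ]
black [288 201   6   3  17] [290.6 202.1] [ 0.4716 -0.0205  0.165 ]
black [271 202   6   3  16] [273.8 203. ] [0.4705 0.0191 0.165 ]
black [277 208  12   3  27] [282.7 209.2] [ 0.4553 -0.0014  0.165 ]
green [140 212  21  21 107] [152.8 223.6] [0.4373 0.3443 0.058 ]
neck [144 168   9  10  38] [148.2 172.5] [0.559  0.3303 0.136 ]
neck [148 169  13  13  36] [155.9 176.3] [0.5488 0.3106 0.136 ]
neck [140 215  15  14  72] [147.8 221.3] [0.4379 0.3292 0.136 ]
(450, 796, 3)
```

View pics/crop1.png

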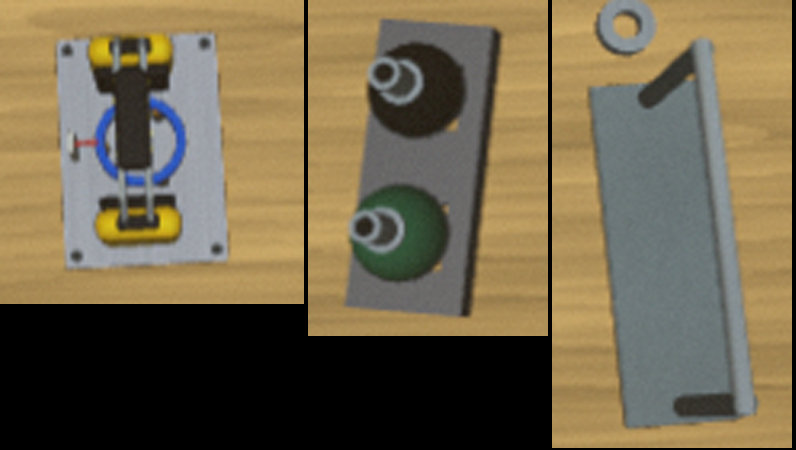

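The crop confirms three things. The aluminium cradle has its blue ring centred at about px (283.7,184), with the pad at (281,176) and the cups at rows 155 and 210. The green accumulator is in the near hole, with its neck top at about (140,222) and the ball at (153,222). The bar runs from about (422,128) to (434,242). Next I'll refine yaws and positions.

```bash
python3 - <<'E'
from h import *
im=cv2.imread("pics/top0.png");hsv=cv2.cvtColor(im,cv2.COLOR_BGR2HSV);H,S,V=cv2.split(hsv)
cr=lambda p,ox,oy:[(x/3.2+ox,y/3.2+oy) for x,y in p]
h=onz("top",cr([(68,50),(204,43),(77,256),(217,249)],240,140),.012);print("holes",h.tolist(),h.mean(0))
# pad edges per row
e=[]
for y in range(168,190):
    xs=[x for x in range(268,296) if V[y,x]<70]; 
    if xs:
        q=onz("top",[(min(xs)-.5,y),(max(xs)+.5,y)],.165); e.append([y,*q[0][:2],*q[1][:2]]); 
e=np.array(e);print("pad w",(e[:,2]-e[:,4]).round(3)); c=(e[:,2]+e[:,4])/2;print("pad fit",np.polyfit(e[:,1],c,1),c.mean(),e[:,1].mean())
col=V[145:205,281];print("col281",dict(zip(range(145,205),col.tolist())))
# bar: bright vs base per row
B=[]
for y in range(145,230,4): print(y,V[y,410:440].tolist(),S[y,428:440].tolist()) if y in(145,185,225) else 0
# neck top ring
for nm,p in (("green",[(365,225)]),("black",[(383,73)])):
    print(nm,onz("top",cr([(p[0][0]-308,p[0][1])],125,150),.136))
print(onz("top",cr([(72,20),(190,30),(37,305),(157,316)],125,150),.03))
print("bar ends",onz("top",cr([(702-552,42),(742-552,405)],375,115),.152))
E
```

```text
holes [[0.6219, 0.0566, 0.012], [0.6244, -0.0623, 0.012], [0.4418, 0.0526, 0.012], [0.4443, -0.067, 0.012]] [ 0.5331   -0.005025  0.012   ]
pad w [0.038 0.026 0.024 0.024 0.024 0.026 0.026 0.026 0.036 0.026 0.026 0.026
 0.026 0.026 0.024 0.024 0.026 0.026 0.024 0.024 0.024 0.024]
pad fit [ 0.04460586 -0.02297479] 0.0006113636363636363 0.5287681818181817
col281 {145: 175, 146: 177, 147: 176, 148: 178, 149: 173, 150: 157, 151: 119, 152: 62, 153: 45, 154: 48, 155: 43, 156: 82, 157: 154, 158: 189, 159: 160, 160: 92, 161: 43, 162: 46, 163: 49, 164: 51, 165: 47, 166: 48, 167: 50, 168: 53, 169: 49, 170: 45, 171: 50, 172: 51, 173: 51, 174: 49, 175: 51, 176: 48, 177: 50, 178: 50, 179: 48, 180: 52, 181: 48, 182: 50, 183: 48, 184: 50, 185: 52, 186: 51, 187: 46, 188: 52, 189: 49, 190: 49, 191: 43, 192: 51, 193: 118, 194: 169, 195: 184, 196: 193, 197: 167, 198: 144, 199: 167, 200: 139, 201: 72, 202: 41, 203: 45, 204: 58}
145 [91, 122, 122, 122, 120, 122, 120, 121, 121, 111, 91, 106, 134, 152, 153, 156, 147, 170, 181, 184, 182, 184, 182, 184, 182, 182, 182, 184, 182, 181] [130, 125, 125, 126, 126, 122, 125, 125, 123, 122, 126, 124]
185 [120, 118, 116, 120, 119, 118, 121, 120, 120, 118, 117, 120, 118, 119, 108, 91, 113, 136, 150, 150, 149, 140, 167, 183, 183, 182, 183, 182, 180, 185] [22, 25, 19, 27, 105, 124, 125, 125, 123, 128, 123, 124]
225 [117, 116, 120, 120, 119, 122, 125, 122, 120, 120, 119, 120, 115, 118, 120, 120, 118, 120, 117, 101, 97, 123, 144, 148, 148, 144, 132, 161, 163, 159] [24, 18, 0, 10, 19, 22, 19, 14, 50, 117, 125, 132]
green [[0.4407 0.3416 0.136 ]]
black [[0.5583 0.3296 0.136 ]]
[[0.6268 0.3723 0.03  ]
 [0.6142 0.2682 0.03  ]
 [0.3815 0.3985 0.03  ]
 [0.37   0.2953 0.03  ]]
bar ends [[ 0.646  -0.3488  0.152 ]
 [ 0.3686 -0.3578  0.152 ]]
```

Request:
step_arm(
  series=[0.5,-0.5,0,0,0,1,1],
)

```text
time: 0.22
tcp_pos: [0.1408, -0.5164, 0.2444]
eef_rot: [1.0, 0.03, -0.0, -0.001]
ft_force: [0.4, 0.5, -0.4]
opening: 0.0856
grasp_force: 0.0
```

```bash
cat >> h.py <<'E'
from scipy.spatial.transform import Rotation as Ro
def st(target=None,yaw=None):
    o=r.observe();R=Ro.from_quat(o["eef_rot"]).as_matrix()
    y=np.arctan2(R[1,0],R[0,0]);print("t",round(o["time"],2),"tcp",o["tcp_pos"].round(4),"yaw",y.round(4),"z",R[:,2].round(3),"q",o["joint_positions"].round(2),"F",o["ft_force"].round(1),"op",round(o["opening"],4),"g",round(o["grasp_force"],1))
    if target is not None:
        d=np.array(target)-o["tcp_pos"];print("tool units (now axes)",(R.T@d/.03).round(2))
        if yaw is not None:
            Rt=np.c_[[np.cos(yaw),np.sin(yaw),0],[np.sin(yaw),-np.cos(yaw),0],[0,0,-1]]
            print("rotvec now->target x10deg",(np.degrees(Ro.from_matrix(R.T@Rt).as_rotvec())/10).round(2),"units in target axes",(Rt.T@d/.03).round(2))
E
python3 - <<'E'
from h import *
im=cv2.imread("pics/top0.png")
st([.535,.0006,.23],.04)
print("pad near",onz("top",[(281.5,192.7)],.147),"far",onz("top",[(281,160.3)],.165))
ys=[145,185,225];px=[((419.8+426.5)/2,145),((424.6+431.6)/2,185),((428.8+436.2)/2,225)]
q=onz("top",px,.152);print(q,np.polyfit(q[:,0],q[:,1],1))
E
```

```text
t 0.23 tcp [ 0.1408 -0.5164  0.2444] yaw 0.06 z [-0.     0.001 -1.   ] q [-1.3   0.05  0.14  1.66 -0.    1.78] F [ 0.4  0.5 -0.4] op 0.0856 g 0.0
tool units (now axes) [ 14.15 -16.41   0.49]
rotvec now->target x10deg [-0.01  0.    0.11] units in target axes [ 13.82 -16.7    0.48]
pad near [[0.4969 0.0007 0.147 ]] far [[ 0.5723 -0.0006  0.165 ]]
[[ 0.6034 -0.3485  0.152 ]
 [ 0.5043 -0.3528  0.152 ]
 [ 0.4079 -0.3562  0.152 ]] [ 0.03940488 -0.37240734]
```

Request:
step_arm(
  series=[0.83,-1,0,0,0,0,1,0.83,-1,0,0,0,0,1,0.83,-1,0,0,0,0,1,0.83,-1,0,0,0,0,1,0.83,-1,0,0,0,0,1],
)

```text
time: 0.85
tcp_pos: [0.2562, -0.3574, 0.245]
eef_rot: [0.999, 0.032, -0.0, -0.0]
ft_force: [-0.1, 0.0, -0.1]
opening: 0.0858
grasp_force: 0.0
```

Request:
step_arm(
  series=[0.83,-1,0,0,0,0,1,0.83,-1,0,0,0,0,1,0.83,-1,0,0,0,0,1,0.83,-1,0,0,0,0,1,0.83,-1,0,0,0,0,1],
)

```text
time: 1.48
tcp_pos: [0.3708, -0.1997, 0.2451]
eef_rot: [0.999, 0.032, -0.0, -0.0]
ft_force: [0.4, -0.3, -0.5]
opening: 0.0854
grasp_force: 0.0
```

```bash
python3 - <<'E'
from h import *
st([.535,.0006,.163],.06)
E
```

```text
t 1.48 tcp [ 0.3708 -0.1997  0.2451] yaw 0.0642 z [-0.  0. -1.] q [-0.49 -0.22 -0.11  1.68 -0.    2.58] F [ 0.4 -0.3 -0.5] op 0.0854 g 0.0
tool units (now axes) [ 5.89 -6.31  2.74]
rotvec now->target x10deg [-0.    0.    0.02] units in target axes [ 5.86 -6.34  2.74]
```

Request:
step_arm(
  series=[0.95,-1,0,0,0,0,1,0.95,-1,0,0,0,0,1,0.95,-1,0,0,0,0,1,0.95,-1,0,0,0,0,1,0.95,-1,0,0,0,0,1],
)

```text
time: 2.1
tcp_pos: [0.5036, -0.0408, 0.245]
eef_rot: [0.999, 0.032, -0.0, 0.0]
ft_force: [0.0, -0.8, 0.6]
opening: 0.0851
grasp_force: 0.0
```

Request:
step_arm(
  series=[0.8,-0.8,0,0,0,0,1,0,0,0,0,0,0,1],
)

```text
time: 2.35
tcp_pos: [0.5261, -0.015, 0.2442]
eef_rot: [0.999, 0.033, -0.001, -0.0]
ft_force: [-0.5, -0.3, -0.3]
opening: 0.0854
grasp_force: 0.0
```

```bash
python3 - <<'E'
from h import *
st([.535,.0006,.163],.06)
cv2.imwrite("pics/side1.png",capture("side")[:,:,::-1])
E
```

```text
t 2.35 tcp [ 0.5261 -0.015   0.2442] yaw 0.0667 z [-0.002  0.    -1.   ] q [-0.03  0.03  0.12  1.66  0.    3.05] F [-0.5 -0.3 -0.3] op 0.0854 g 0.0
tool units (now axes) [ 0.34 -0.5   2.71]
rotvec now->target x10deg [-0.    0.01  0.04] units in target axes [ 0.33 -0.5   2.71]
```

View pics/side1.png

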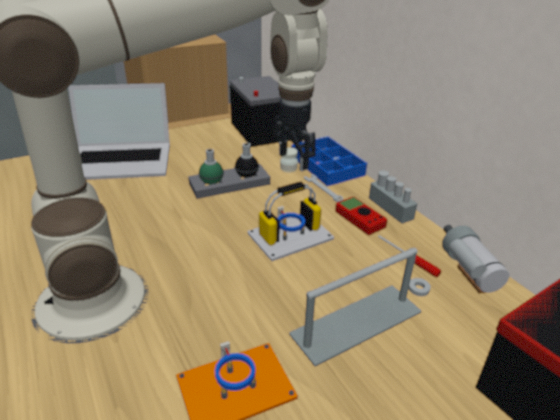

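The side view is clear now. The pad is at about (291,188), the bar runs from (310,294) to (411,255), and the green and black neck tops are at (210,152) and (247,144). I'll triangulate with the pad and neck masks from both views.

```bash
python3 - <<'E'
from h import *
im=cv2.imread("pics/side1.png");H,S,V=cv2.split(cv2.cvtColor(im,cv2.COLOR_BGR2HSV))
print("exp pad mid",proj("side",[[.535,.0006,.156]]),"bar ends/mid",proj("side",[[.646,-.347,.152],[.369,-.358,.152],[.507,-.3525,.152]]),"neck tops",proj("side",[[.44,.341,.136],[.558,.328,.136]]),"ring",proj("side",[[.533,-.0045,.051]]))
def cc(m,x0,y0,x1,y1,mn):
    n,l,s,c=cv2.connectedComponentsWithStats(m[y0:y1,x0:x1].astype(np.uint8))
    for i in range(1,n):
        if s[i,4]>=mn: print(s[i]+[x0,y0,0,0,0],c[i]+[x0,y0])
print("black pad");cc(V<70,270,175,312,200,30)
print("blue");cc((H>100)&(H<130)&(S>120),260,205,312,240,20)
print("neck");cc((S<60)&(V>110),200,140,220,165,8)
for x in(330,360,390): print(x,[(y,V[y,x],S[y,x]) for y in range(int(294-(x-310)*.386)-9,int(294-(x-310)*.386)+10)])
E
```

```text
exp pad mid [[291.08111086 189.08396043]] bar ends/mid [[414.25061818 251.93569398]
 [309.75166226 296.38155984]
 [364.99810764 272.84949374]] neck tops [[208.88645283 150.86608882]
 [245.30396305 145.01202819]] ring [[290.05693109 222.92610006]]
black pad
[278 183  26  12 139] [290.21582734 187.5971223 ]
blue
[277 214  30  17 248] [292.02822581 221.63709677]
neck
[204 149  13  16 120] [209.575      157.66666667]
330 [(277, np.uint8(183), np.uint8(107)), (278, np.uint8(182), np.uint8(105)), (279, np.uint8(180), np.uint8(108)), (280, np.uint8(180), np.uint8(108)), (281, np.uint8(177), np.uint8(97)), (282, np.uint8(167), np.uint8(64)), (283, np.uint8(156), np.uint8(21)), (284, np.uint8(157), np.uint8(5)), (285, np.uint8(164), np.uint8(14)), (286, np.uint8(160), np.uint8(11)), (287, np.uint8(154), np.uint8(12)), (288, np.uint8(143), np.uint8(12)), (289, np.uint8(130), np.uint8(8)), (290, np.uint8(131), np.uint8(27)), (291, np.uint8(159), np.uint8(77)), (292, np.uint8(178), np.uint8(96)), (293, np.uint8(186), np.uint8(106)), (294, np.uint8(185), np.uint8(105)), (295, np.uint8(184), np.ui
[... 701 characters left out ...]
06))]
390 [(254, np.uint8(183), np.uint8(107)), (255, np.uint8(183), np.uint8(106)), (256, np.uint8(181), np.uint8(89)), (257, np.uint8(172), np.uint8(52)), (258, np.uint8(161), np.uint8(10)), (259, np.uint8(165), np.uint8(8)), (260, np.uint8(166), np.uint8(11)), (261, np.uint8(160), np.uint8(11)), (262, np.uint8(154), np.uint8(13)), (263, np.uint8(140), np.uint8(7)), (264, np.uint8(143), np.uint8(32)), (265, np.uint8(166), np.uint8(75)), (266, np.uint8(188), np.uint8(99)), (267, np.uint8(191), np.uint8(100)), (268, np.uint8(189), np.uint8(104)), (269, np.uint8(186), np.uint8(107)), (270, np.uint8(188), np.uint8(103)), (271, np.uint8(191), np.uint8(103)), (272, np.uint8(193), np.uint8(104))]
```

Request:
step_arm(
  series=[0.33,-0.5,0.7,0,0,0,1,0,0,0,0,0,0,1,0,0,0,0,0,0,1],
)

```text
time: 2.78
tcp_pos: [0.5338, -0.0017, 0.225]
eef_rot: [0.999, 0.032, 0.0, 0.0]
ft_force: [0.5, -0.7, -0.3]
opening: 0.0855
grasp_force: 0.0
```

```bash
python3 - <<'E'
from h import *
st([.535,.0006,.163],.06)
E
```

```text
t 2.77 tcp [ 0.5338 -0.0017  0.225 ] yaw 0.0638 z [ 0. -0. -1.] q [-0.    0.04  0.09  1.62 -0.    3.07] F [ 0.5 -0.7 -0.3] op 0.0855 g 0.0
tool units (now axes) [ 0.05 -0.08  2.07]
rotvec now->target x10deg [ 0.   -0.    0.02] units in target axes [ 0.05 -0.07  2.07]
```

Good. Next: descend, close, and lift slightly.

Request:
step_arm(
  series=[0.05,-0.07,0.7,0,0,0,1,0,0,0.7,0,0,0,1,0,0,0.65,0,0,0,1,0,0,0,0,0,0,1],
)

```text
time: 3.28
tcp_pos: [0.5349, 0.0006, 0.1625]
eef_rot: [0.999, 0.032, -0.001, 0.0]
ft_force: [0.7, -0.4, 0.6]
opening: 0.0858
grasp_force: 0.0
```

Request:
step_arm(
  series=[0,0,0,0,0,0,0,0,0,0,0,0,0,-0.5,0,0,0,0,0,0,-1,0,0,0,0,0,0,-1,0,0,0,0,0,0,-1],
)

```text
time: 3.9
tcp_pos: [0.5359, 0.0014, 0.1636]
eef_rot: [0.999, 0.032, 0.001, -0.0]
ft_force: [0.2, 0.1, 6.0]
opening: 0.0244
grasp_force: 60.7
```

```bash
python3 - <<'E'
from h import *
st([.535,.0006,.163],.06)
E
```

```text
t 3.9 tcp [0.5359 0.0014 0.1636] yaw 0.0645 z [ 0.001  0.    -1.   ] q [ 0.    0.04 -0.03  1.5   0.    3.08] F [0.2 0.1 6. ] op 0.0244 g 60.7
tool units (now axes) [-0.03  0.02  0.02]
rotvec now->target x10deg [-0.   -0.01  0.03] units in target axes [-0.03  0.02  0.02]
```

Request:
step_arm(
  series=[0,0,-0.4,0,0,0,-1,0,0,-0.8,0,0,0,-1,0,0,-0.9,0,0,0,-1,0,0,-0.9,0,0,0,-1,0,0,-0.9,0,0,0,-1],
)

```text
time: 4.53
tcp_pos: [0.5354, 0.0012, 0.2808]
eef_rot: [0.999, 0.032, -0.0, 0.0]
ft_force: [0.4, -0.6, -3.3]
opening: 0.0246
grasp_force: 59.8
```

Request:
step_arm(
  series=[0,0,-0.9,0,0,0,-1,0,0,-0.8,0,0,0,-1,0,0,-0.4,0,0,0,-1,0,0,0,0,0,0,-1],
)

```text
time: 5.03
tcp_pos: [0.5358, 0.0012, 0.3431]
eef_rot: [0.999, 0.032, 0.0, 0.0]
ft_force: [-0.5, -0.3, -2.7]
opening: 0.0245
grasp_force: 59.8
```

```bash
python3 - <<'E'
from h import *
st([.507,-.3525,.335],.04+np.pi/2)
cv2.imwrite("pics/side2.png",capture("side")[:,:,::-1])
E
```

```text
t 5.03 tcp [0.5358 0.0012 0.3431] yaw 0.0643 z [ 0.001 -0.    -1.   ] q [ 0.    0.11  0.4   1.86 -0.    3.08] F [-0.5 -0.3 -2.7] op 0.0245 g 59.8
tool units (now axes) [-1.72 11.7   0.27]
rotvec now->target x10deg [ 0.   -0.   -8.86] units in target axes [-11.74  -1.43   0.27]
```

View pics/side2.png

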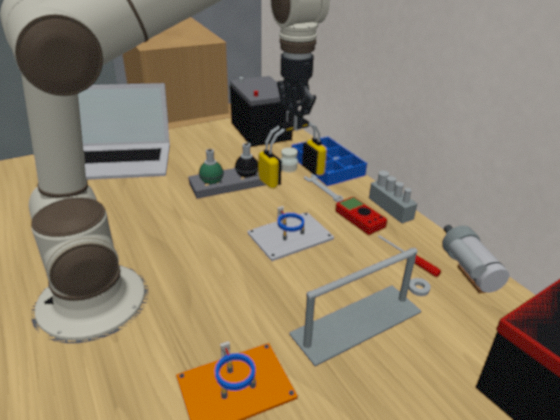

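The side view shows the ear defenders held level, cups at about (268,170) and (315,157), well clear of the cradle. Now I'll turn them by 90°.

Request:
step_arm(
  series=[0,0,0,0,0,-0.5,-1,0,0,0,0,0,-0.9,-1,0,0,0,0,0,-0.95,-1,0,0,0,0,0,-0.95,-1,0,0,0,0,0,-0.95,-1],
)

```text
time: 5.7
tcp_pos: [0.5353, 0.0012, 0.3414]
eef_rot: [0.919, 0.395, -0.001, -0.0]
ft_force: [-0.0, -1.7, -3.0]
opening: 0.0244
grasp_force: 59.9
```

Request:
step_arm(
  series=[0,0,0,0,0,-0.95,-1,0,0,0,0,0,-0.95,-1,0,0,0,0,0,-0.95,-1,0,0,0,0,0,-0.95,-1,0,0,0,0,0,-0.8,-1],
)

```text
time: 6.32
tcp_pos: [0.5353, 0.0012, 0.3414]
eef_rot: [0.692, 0.722, -0.001, -0.001]
ft_force: [-0.1, 0.1, -2.9]
opening: 0.0244
grasp_force: 59.9
```

```bash
python3 - <<'E'
from h import *
st([.507,-.3525,.343],.04+np.pi/2)
im=capture("top")[:,:,::-1].copy();cv2.imwrite("pics/top2.png",im)
H,S,V=cv2.split(cv2.cvtColor(im,cv2.COLOR_BGR2HSV))
m=((H>100)&(H<130)&(S>120)&(V>70)).astype(np.uint8);m[:140]=0;m[235:]=0;m[:,:240]=0;m[:,330:]=0
p=cv2.findNonZero(m);print(m.sum(), cv2.fitEllipse(cv2.convexHull(p)), onz("top",[cv2.fitEllipse(cv2.convexHull(p))[0]],.058))
E
```

```text
t 6.33 tcp [0.5353 0.0012 0.3414] yaw 1.6139 z [-0.002 -0.    -1.   ] q [0.   0.11 0.4  1.86 0.   1.53] F [-0.1  0.1 -2.9] op 0.0244 g 59.9
tool units (now axes) [-11.74  -1.45  -0.05]
rotvec now->target x10deg [-0.01 -0.    0.02] units in target axes [-11.74  -1.42  -0.05]Traceback (most recent call last):
  File "<stdin>", line 6, in <module>
cv2.error: OpenCV(4.12.0) /io/opencv/modules/imgproc/src/convhull.cpp:143: error: (-215:Assertion failed) total >= 0 && (depth == CV_32F || depth == CV_32S) in function 'convexHull'
```

Request:
step_arm(
  series=[-0.5,-0.1,0,0,0,0,-1,-0.9,-0.1,0,0,0,0,-1,-1,-0.1,0,0,0,0,-1,-1,-0.1,0,0,0,0,-1,-1,-0.1,0,0,0,0,-1],
)

```text
time: 7.0
tcp_pos: [0.525, -0.1331, 0.3424]
eef_rot: [0.695, 0.719, -0.0, -0.0]
ft_force: [0.7, -0.5, -3.0]
opening: 0.0243
grasp_force: 59.8
```

Request:
step_arm(
  series=[-1,-0.1,0,0,0,0,-1,-1,-0.1,0,0,0,0,-1,-1,-0.1,0,0,0,0,-1,-1,-0.1,0,0,0,0,-1,-0.9,-0.1,0,0,0,0,-1],
)

```text
time: 7.62
tcp_pos: [0.5154, -0.2806, 0.3422]
eef_rot: [0.695, 0.719, -0.0, -0.0]
ft_force: [-0.3, 0.1, -3.1]
opening: 0.0246
grasp_force: 59.8
```

Request:
step_arm(
  series=[-0.9,-0.1,0,0,0,0,-1,-0.7,-0.1,0,0,0,0,-1,-0.4,-0.1,0,0,0,0,-1,0,0,0,0,0,0,-1],
)

```text
time: 8.12
tcp_pos: [0.5092, -0.3396, 0.3425]
eef_rot: [0.694, 0.72, 0.0, -0.0]
ft_force: [0.0, -0.3, -2.6]
opening: 0.0245
grasp_force: 59.8
```

```bash
python3 - <<'E'
from h import *
st([.507,-.3525,.343],.04+np.pi/2)
im=capture("top")[:,:,::-1].copy();cv2.imwrite("pics/top3.png",im)
a=im[80:260,330:520]
b=capture("side")[:,:,::-1].copy();cv2.imwrite("pics/side3.png",b);b=b[90:360,250:500]
cv2.imwrite("pics/crop3.png",np.hstack([cv2.resize(a,(400,379)),cv2.resize(b,(351,379))]))
for n in("top","side"):
 i=im if n=="top" else cv2.imread("pics/side3.png")
 H,S,V=cv2.split(cv2.cvtColor(i,cv2.COLOR_BGR2HSV))
 m=((H>100)&(H<130)&(S>120)&(V>70)).astype(np.uint8)
 x0,y0,x1,y1=(240,140,330,235) if n=="top" else(260,205,320,240)
 k=np.zeros_like(m);k[y0:y1,x0:x1]=m[y0:y1,x0:x1]
 p=cv2.findNonZero(k)
 if p is not None and len(p)>30:
  e=cv2.fitEllipse(cv2.convexHull(p));print(n,len(p),e,onz(n,[e[0]],.051 if n=="side" else .056))
E
```

```text
t 8.12 tcp [ 0.5092 -0.3396  0.3425] yaw 1.6072 z [-0.  0. -1.] q [-0.59  0.32  0.64  1.89  0.    0.95] F [ 0.  -0.3 -2.6] op 0.0245 g 59.8
tool units (now axes) [-0.43 -0.09 -0.02]
rotvec now->target x10deg [-0.   -0.   -0.02] units in target axes [-0.43 -0.09 -0.02]
top 221 ((283.4454040527344, 183.68104553222656), (27.61937713623047, 27.90045166015625), 65.40748596191406) [[ 0.5334 -0.0037  0.056 ]]
side 204 ((290.2841796875, 221.68576049804688), (17.87236785888672, 26.668386459350586), 96.56095123291016) [[5.365e-01 3.000e-04 5.100e-02]]
```

View pics/crop3.png

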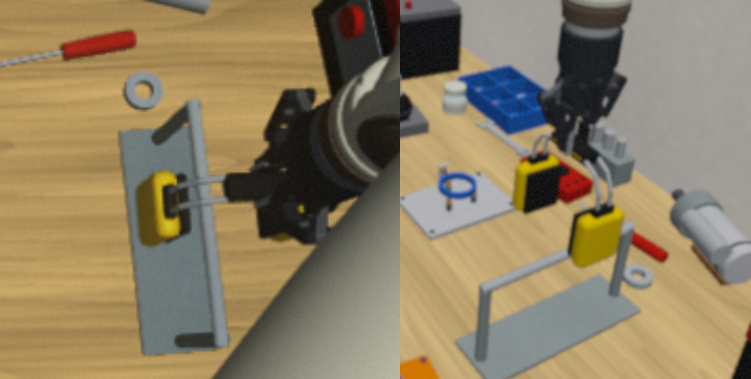

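The crops show the pad over the bar line, with the near cup left of the bar and the other right of it. I'll correct by −0.43 unit, then lower.

Request:
step_arm(
  series=[-0.42,-0.08,0,0,0,0,-1,0,0,0.5,0,0,0,-1,0,0,0.9,0,0,0,-1,0,0,0.9,0,0,0,-1,0,0,0.9,0,0,0,-1],
)

```text
time: 8.85
tcp_pos: [0.5076, -0.3518, 0.2461]
eef_rot: [0.693, 0.721, -0.0, 0.0]
ft_force: [0.2, -0.3, -1.7]
opening: 0.0245
grasp_force: 59.8
```

Request:
step_arm(
  series=[0,0,0.8,0,0,0,-1,0,0,0.6,0,0,0,-1,0,0,0.3,0,0,0,-1,0,0,0,0,0,0,-1],
)

```text
time: 9.35
tcp_pos: [0.5075, -0.3516, 0.1956]
eef_rot: [0.693, 0.721, -0.0, -0.0]
ft_force: [1.2, 0.1, -2.6]
opening: 0.0244
grasp_force: 59.8
```

```bash
python3 - <<'E'
from h import *
st([.507,-.3525,.1766],.04+np.pi/2)
E
```

```text
t 9.35 tcp [ 0.5075 -0.3516  0.1956] yaw 1.6091 z [-0.001  0.    -1.   ] q [-0.61  0.24  0.25  1.58 -0.    0.93] F [ 1.2  0.1 -2.6] op 0.0244 g 59.8
tool units (now axes) [-0.03 -0.02  0.63]
rotvec now->target x10deg [-0.   -0.   -0.01] units in target axes [-0.03 -0.02  0.63]
```

Request:
step_arm(
  series=[0,0,0.35,0,0,0,-1,0,0,0.15,0,0,0,-1,0,0,0,0,0,0,-1],
)

```text
time: 9.72
tcp_pos: [0.5075, -0.3516, 0.1804]
eef_rot: [0.694, 0.72, -0.0, -0.0]
ft_force: [0.4, -0.1, -2.6]
opening: 0.0245
grasp_force: 59.8
```

Request:
step_arm(
  series=[0,0,0.08,0,0,0,-1,0,0,0,0,0,0,-1],
)

```text
time: 9.98
tcp_pos: [0.5076, -0.3517, 0.1784]
eef_rot: [0.694, 0.72, 0.0, 0.0]
ft_force: [-0.2, -0.4, -2.6]
opening: 0.0247
grasp_force: 59.8
```

Request:
step_arm(
  series=[0,0,0.05,0,0,0,-1,0,0,0,0,0,0,-1],
)

```text
time: 10.22
tcp_pos: [0.5076, -0.3517, 0.1768]
eef_rot: [0.694, 0.72, -0.0, -0.0]
ft_force: [-0.5, -0.3, -3.4]
opening: 0.025
grasp_force: 59.8
```

Request:
step_arm(
  series=[0,0,0.05,0,0,0,-1,0,0,0,0,0,0,-1],
)

```text
time: 10.48
tcp_pos: [0.5077, -0.3517, 0.1764]
eef_rot: [0.694, 0.72, 0.0, 0.001]
ft_force: [-1.1, 2.0, 4.4]
opening: 0.0243
grasp_force: 60.5
```

Contact. Opening.

Request:
step_arm(
  series=[0,0,0,0,0,0,-0.2,0,0,0,0,0,0,0,0,0,0,0,0,0,0.5,0,0,0,0,0,0,0.8],
)

```text
time: 10.98
tcp_pos: [0.5076, -0.3517, 0.1753]
eef_rot: [0.694, 0.72, -0.0, -0.0]
ft_force: [-0.0, -0.5, -0.0]
opening: 0.0761
grasp_force: 0.0
```

Request:
step_arm(
  series=[0,0,-0.4,0,0,0,0.8,0,0,-0.8,0,0,0,0.8,0,0,-0.8,0,0,0,0.8],
)

```text
time: 11.35
tcp_pos: [0.5076, -0.3517, 0.237]
eef_rot: [0.694, 0.72, 0.0, 0.0]
ft_force: [-0.3, -0.4, -0.0]
opening: 0.0767
grasp_force: 0.0
```

```bash
python3 - <<'E'
from h import *
st([.439,.341,.17])
im=capture("side")[:,:,::-1].copy();cv2.imwrite("pics/side4.png",im)
cv2.imwrite("pics/crop4.png",cv2.resize(im[110:370,260:480],None,fx=2.2,fy=2.2))
E
```

```text
t 11.35 tcp [ 0.5076 -0.3517  0.237 ] yaw 1.6088 z [ 0. -0. -1.] q [-0.61  0.25  0.35  1.67 -0.    0.93] F [-0.3 -0.4 -0. ] op 0.0767 g 0.0
tool units (now axes) [23.16 -1.41  2.22]
```

View pics/crop4.png

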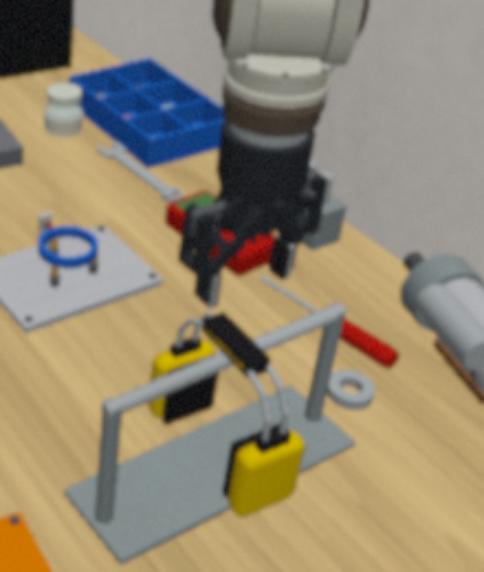

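The ear defenders hang level on the bar, with the pad at about crop (235,340). Now on to the green accumulator.

Request:
step_arm(
  series=[0.5,0,-0.3,0,0,0,1,0.9,-0.06,0,0,0,0,1,1,-0.06,0,0,0,0,1,1,-0.06,0,0,0,0,1,1,-0.06,0,0,0,0,1],
)

```text
time: 12.02
tcp_pos: [0.4948, -0.2182, 0.2441]
eef_rot: [0.693, 0.721, -0.0, -0.0]
ft_force: [0.0, -0.1, -0.6]
opening: 0.086
grasp_force: 0.0
```

Request:
step_arm(
  series=[1,-0.06,0,0,0,0,1,1,-0.06,0,0,0,0,1,1,-0.06,0,0,0,0,1,1,-0.06,0,0,0,0,1,1,-0.06,0,0,0,0,1],
)

```text
time: 12.65
tcp_pos: [0.4799, -0.0689, 0.2442]
eef_rot: [0.693, 0.721, -0.0, -0.0]
ft_force: [0.5, 1.3, 0.2]
opening: 0.0853
grasp_force: 0.0
```

Request:
step_arm(
  series=[1,-0.06,0,0,0,0,1,1,-0.06,0,0,0,0,1,1,-0.06,0,0,0,0,1,1,-0.06,0,0,0,0,1,1,-0.06,0,0,0,0,1],
)

```text
time: 13.28
tcp_pos: [0.465, 0.0805, 0.2442]
eef_rot: [0.693, 0.721, -0.0, -0.0]
ft_force: [0.1, -1.0, -0.5]
opening: 0.0856
grasp_force: 0.0
```

Request:
step_arm(
  series=[1,-0.06,0,0,0,0,1,1,-0.06,0,0,0,0,1,1,-0.06,0,0,0,0,1,1,-0.06,0,0,0,0,1,1,-0.06,0,0,0,0,1],
)

```text
time: 13.9
tcp_pos: [0.4502, 0.2299, 0.2441]
eef_rot: [0.693, 0.721, -0.0, -0.0]
ft_force: [0.9, -0.1, 1.1]
opening: 0.0853
grasp_force: 0.0
```

```bash
python3 - <<'E'
from h import *
st([.439,.341,.115],1.609)
im=cv2.imread("pics/side4.png");H,S,V=cv2.split(cv2.cvtColor(im,cv2.COLOR_BGR2HSV))
# neck columns in the clean side view and neck edges
for y in(152,156,160): print(y,[(x,V[y,x],S[y,x]) for x in range(200,220)])
for p in ([.439,.341],[.441,.341],[.439,.344]): print(p,proj("side",[p+[.136],p+[.110]]).round(1).tolist())
E
```

```text
t 13.9 tcp [0.4502 0.2299 0.2441] yaw 1.6093 z [-0.001 -0.    -1.   ] q [ 0.47 -0.02  0.06  1.66  0.    2.  ] F [ 0.9 -0.1  1.1] op 0.0853 g 0.0
tool units (now axes) [ 3.72 -0.23  4.3 ]
rotvec now->target x10deg [-0.  0.  0.] units in target axes [ 3.72 -0.23  4.3 ]
152 [(200, np.uint8(194), np.uint8(103)), (201, np.uint8(197), np.uint8(102)), (202, np.uint8(196), np.uint8(105)), (203, np.uint8(195), np.uint8(105)), (204, np.uint8(189), np.uint8(100)), (205, np.uint8(171), np.uint8(79)), (206, np.uint8(144), np.uint8(32)), (207, np.uint8(128), np.uint8(12)), (208, np.uint8(128), np.uint8(10)), (209, np.uint8(124), np.uint8(12)), (210, np.uint8(127), np.uint8(14)), (211, np.uint8(126), np.uint8(10)), (212, np.uint8(125), np.uint8(6)), (213, np.uint8(136), np.uint8(45)), (214, np.uint8(165), np.uint8(91)), (215, np.uint8(185), np.uint8(103)), (216, np.uint8(193), np.uint8(102)), (217, np.uint8(192), np.uint8(105)), (218, np.uint8(192), np.uint8(102)), (219, np.uint8(189), np.uint8(103))]
156 [(200, np.uint8(194), np.uint8(101)), (201, np.uint8(194), np.uint8(103)), (202, np.uint8(193)
[... 807 characters left out ...]
 np.uint8(72)), (205, np.uint8(165), np.uint8(39)), (206, np.uint8(141), np.uint8(16)), (207, np.uint8(120), np.uint8(11)), (208, np.uint8(118), np.uint8(11)), (209, np.uint8(116), np.uint8(11)), (210, np.uint8(117), np.uint8(13)), (211, np.uint8(117), np.uint8(13)), (212, np.uint8(114), np.uint8(16)), (213, np.uint8(114), np.uint8(4)), (214, np.uint8(138), np.uint8(17)), (215, np.uint8(165), np.uint8(43)), (216, np.uint8(178), np.uint8(70)), (217, np.uint8(183), np.uint8(95)), (218, np.uint8(187), np.uint8(101)), (219, np.uint8(187), np.uint8(105))]
[0.439, 0.341] [[208.6, 150.9], [209.1, 158.4]]
[0.441, 0.341] [[209.2, 150.8], [209.7, 158.3]]
[0.439, 0.344] [[208.2, 150.5], [208.7, 158.0]]
```

Request:
step_arm(
  series=[1,-0.06,0,0,0,0,1,1,-0.05,0,0,0,0,1,0.8,-0.05,0,0,0,0,1,0.55,-0.05,0,0,0,0,1,0.1,0,0.3,0,0,0,1],
)

```text
time: 14.52
tcp_pos: [0.4406, 0.3326, 0.2354]
eef_rot: [0.693, 0.721, 0.0, 0.0]
ft_force: [-0.8, 0.1, -0.4]
opening: 0.0851
grasp_force: 0.0
```

Request:
step_arm(
  series=[0,0,0.7,0,0,0,1,0,0,0,0,0,0,1,0,0,0,0,0,0,1],
)

```text
time: 14.9
tcp_pos: [0.4411, 0.3313, 0.2149]
eef_rot: [0.694, 0.72, 0.0, 0.0]
ft_force: [-0.0, 0.5, -0.2]
opening: 0.0852
grasp_force: 0.0
```

```bash
python3 - <<'E'
from h import *
st([.440,.341,.115],1.609)
im=capture("top")[:,:,::-1].copy();cv2.imwrite("pics/top5.png",im)
s=capture("side")[:,:,::-1].copy();cv2.imwrite("pics/side5.png",s)
cv2.imwrite("pics/crop5.png",np.hstack([cv2.resize(im[140:270,90:240],(433,375)),cv2.resize(s[80:210,150:270],(346,375))]))
E
```

```text
t 14.9 tcp [0.4411 0.3313 0.2149] yaw 1.6083 z [ 0.  0. -1.] q [ 0.64  0.08  0.11  1.6  -0.    2.18] F [-0.   0.5 -0.2] op 0.0852 g 0.0
tool units (now axes) [ 0.32 -0.03  3.33]
rotvec now->target x10deg [ 0. -0. -0.] units in target axes [ 0.32 -0.02  3.33]
```

View pics/crop5.png

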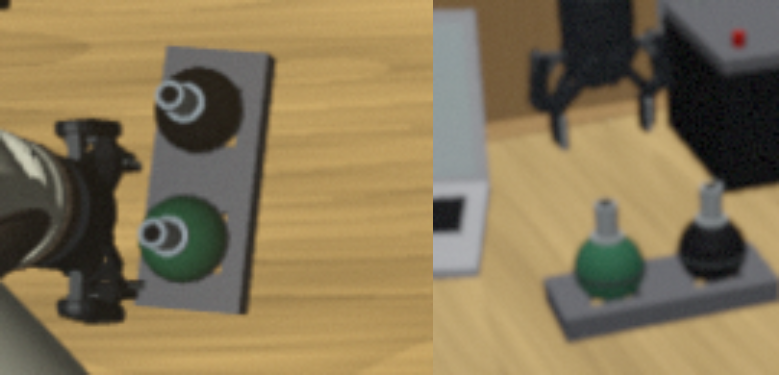

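The crops show green in the near hole with its neck top at about (142.7,221) in the full picture, matching (0.439, 0.341). The open fingers straddle its line and are clear of the black neck. Descending.

Request:
step_arm(
  series=[0.33,-0.03,0.6,0,0,0,1,0,0,0.8,0,0,0,1,0,0,0.8,0,0,0,1,0,0,0.7,0,0,0,1,0,0,0.35,0,0,0,1],
)

```text
time: 15.62
tcp_pos: [0.4391, 0.3416, 0.1148]
eef_rot: [0.693, 0.721, -0.001, -0.0]
ft_force: [0.1, 1.0, -0.3]
opening: 0.0852
grasp_force: 0.0
```

Request:
step_arm(
  series=[0,0,0,0,0,0,1,0,0,0,0,0,0,0],
)

```text
time: 15.88
tcp_pos: [0.44, 0.342, 0.1176]
eef_rot: [0.694, 0.72, 0.001, 0.0]
ft_force: [0.5, -0.1, -0.5]
opening: 0.0697
grasp_force: 0.0
```

```bash
python3 - <<'E'
from h import *
st([.440,.341,.115],1.609)
E
```

```text
t 15.88 tcp [0.44   0.342  0.1176] yaw 1.6089 z [ 0.001  0.001 -1.   ] q [ 0.66  0.09 -0.06  1.41  0.    2.19] F [ 0.5 -0.1 -0.5] op 0.0697 g 0.0
tool units (now axes) [-0.03 -0.    0.09]
rotvec now->target x10deg [ 0. -0. -0.] units in target axes [-0.03 -0.    0.09]
```

Request:
step_arm(
  series=[0,0,0,0,0,0,-0.3,0,0,0,0,0,0,-1,0,0,0,0,0,0,-1,0,0,0,0,0,0,-1,0,0,0,0,0,0,-1],
)

```text
time: 16.5
tcp_pos: [0.4404, 0.3418, 0.1176]
eef_rot: [0.694, 0.72, 0.001, 0.0]
ft_force: [3.7, -1.1, 5.8]
opening: 0.0244
grasp_force: 58.9
```

Request:
step_arm(
  series=[0,0,-0.3,0,0,0,-1,0,0,-0.7,0,0,0,-1,0,0,-0.8,0,0,0,-1,0,0,-0.8,0,0,0,-1,0,0,-0.4,0,0,0,-1],
)

```text
time: 17.12
tcp_pos: [0.4394, 0.3416, 0.2074]
eef_rot: [0.693, 0.721, -0.0, -0.0]
ft_force: [0.6, 1.5, -5.9]
opening: 0.0248
grasp_force: 59.7
```

```bash
python3 - <<'E'
from h import *
st([.5335,-.0035,.20],1.609)
im=capture("top")[:,:,::-1].copy();cv2.imwrite("pics/top6.png",im)
s=capture("side")[:,:,::-1].copy();cv2.imwrite("pics/side6.png",s)
cv2.imwrite("pics/crop6.png",np.hstack([cv2.resize(im[140:270,90:240],(433,375)),cv2.resize(s[80:210,150:270],(346,375))]))
E
```

```text
t 17.12 tcp [0.4394 0.3416 0.2074] yaw 1.6091 z [-0.001 -0.    -1.   ] q [0.66 0.09 0.11 1.59 0.   2.19] F [ 0.6  1.5 -5.9] op 0.0248 g 59.7
tool units (now axes) [-11.61   2.7    0.25]
rotvec now->target x10deg [-0.01  0.    0.  ] units in target axes [-11.61   2.7    0.25]
```

View pics/crop6.png

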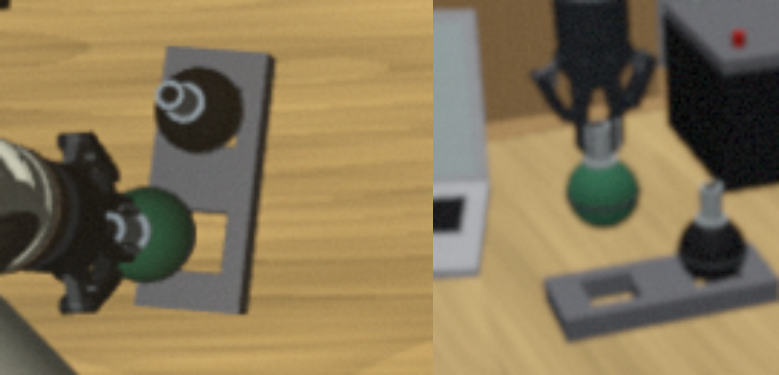

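The crops show green lifted upright and clear of the rack, with black undisturbed. Moving to the ring.

Request:
step_arm(
  series=[-0.5,0,0,0,0,0,-1,-0.9,0,0,0,0,0,-1,-1,0,0,0,0,0,-1,-1,0.3,0,0,0,0,-1,-1,0.3,0,0,0,0,-1],
)

```text
time: 17.85
tcp_pos: [0.4623, 0.2086, 0.2057]
eef_rot: [0.694, 0.72, -0.001, -0.0]
ft_force: [0.8, 0.4, -6.0]
opening: 0.0241
grasp_force: 59.6
```

Request:
step_arm(
  series=[-1,0.3,0,0,0,0,-1,-1,0.3,0,0,0,0,-1,-1,0.3,0,0,0,0,-1,-1,0.3,0,0,0,0,-1,-0.9,0.3,0,0,0,0,-1],
)

```text
time: 18.48
tcp_pos: [0.5127, 0.0634, 0.2057]
eef_rot: [0.694, 0.72, -0.001, -0.001]
ft_force: [0.1, 1.0, -5.9]
opening: 0.0243
grasp_force: 59.6
```

Request:
step_arm(
  series=[-0.8,0.25,0,0,0,0,-1,-0.6,0.2,0,0,0,0,-1,-0.3,0.1,0,0,0,0,-1,0,0,0,0,0,0,-1],
)

```text
time: 18.98
tcp_pos: [0.5317, 0.0146, 0.2066]
eef_rot: [0.694, 0.72, -0.0, -0.0]
ft_force: [0.5, 0.3, -5.5]
opening: 0.0243
grasp_force: 59.6
```

```bash
python3 - <<'E'
from h import *
st([.5335,-.0035,.16],1.609)
E
```

```text
t 18.98 tcp [0.5317 0.0146 0.2066] yaw 1.6082 z [-0.001  0.    -1.   ] q [0.03 0.03 0.04 1.58 0.   1.56] F [ 0.5  0.3 -5.5] op 0.0243 g 59.6
tool units (now axes) [-0.61  0.04  1.55]
rotvec now->target x10deg [-0. -0. -0.] units in target axes [-0.61  0.04  1.55]
```

Request:
step_arm(
  series=[-0.6,0.04,0.3,0,0,0,-1,0,0,0.6,0,0,0,-1,0,0,0.6,0,0,0,-1,0,0,0,0,0,0,-1],
)

```text
time: 19.48
tcp_pos: [0.5325, -0.0027, 0.1596]
eef_rot: [0.693, 0.721, -0.001, -0.001]
ft_force: [0.8, -0.3, -5.2]
opening: 0.0243
grasp_force: 59.7
```

```bash
python3 - <<'E'
from h import *
st([.5335,-.0035,.144],1.609)
im=capture("top")[:,:,::-1].copy();s=capture("side")[:,:,::-1].copy()
cv2.imwrite("pics/crop7.png",np.hstack([cv2.resize(im[140:240,220:330],(412,375)),cv2.resize(s[120:260,230:350],(321,375))]))
H,S,V=cv2.split(cv2.cvtColor(s,cv2.COLOR_BGR2HSV))
m=((H>60)&(H<95)&(S>70)).astype(np.uint8);k=np.zeros_like(m);k[120:260,230:350]=m[120:260,230:350]
k=cv2.morphologyEx(k,cv2.MORPH_OPEN,np.ones((3,3)));p=cv2.findNonZero(k)
print("ball",cv2.boundingRect(p),cv2.minEnclosingCircle(p),"exp",proj("side",[[.5335,-.0035,r.observe()["tcp_pos"][2]-.0596]]))
m=((H>100)&(H<130)&(S>120)&(V>70)).astype(np.uint8);k=np.zeros_like(m);k[195:250,260:320]=m[195:250,260:320];p=cv2.findNonZero(k);print("ring",cv2.boundingRect(p),"exp ring mid",proj("side",[[.5335,-.0035,.051]]))
E
```

```text
t 19.48 tcp [ 0.5325 -0.0027  0.1596] yaw 1.6093 z [-0.004  0.    -1.   ] q [-0.01  0.03 -0.05  1.5   0.    1.53] F [ 0.8 -0.3 -5.2] op 0.0243 g 59.7
tool units (now axes) [-0.03  0.03  0.52]
rotvec now->target x10deg [-0.02 -0.    0.  ] units in target axes [-0.03  0.03  0.52]
ball (277, 197, 27, 23) ((289.9334716796875, 206.6192626953125), 13.326547622680664) exp [[290.66985917 207.08933631]]
ring (278, 216, 26, 15) exp ring mid [[290.03238305 222.69043993]]
```

View pics/crop7.png

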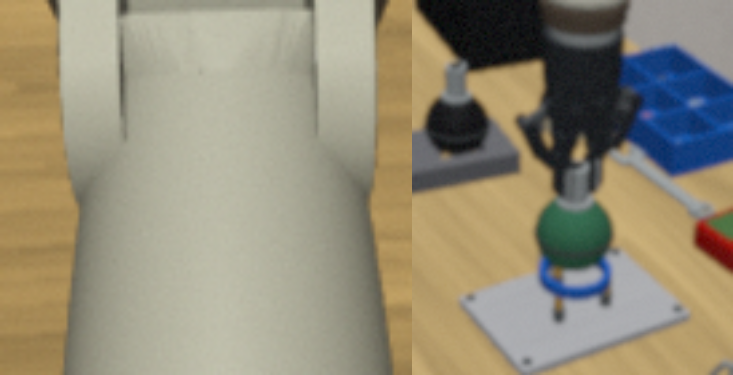

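The side crop shows the ball right above the ring, with ball column 290 against ring column about 290.5. Lowering gently.

Request:
step_arm(
  series=[-0.03,0.03,0.15,0,0,0,-1,0,0,0.15,0,0,0,-1,0,0,0.1,0,0,0,-1,0,0,0,0,0,0,-1],
)

```text
time: 20.08
tcp_pos: [0.5345, -0.0039, 0.1496]
eef_rot: [0.694, 0.72, -0.0, -0.0]
ft_force: [-0.8, -0.6, -4.6]
opening: 0.0244
grasp_force: 59.8
```

Request:
step_arm(
  series=[0,0,0.08,0,0,0,-1,0,0,0.05,0,0,0,-1,0,0,0,0,0,0,-1],
)

```text
time: 20.45
tcp_pos: [0.5346, -0.004, 0.146]
eef_rot: [0.694, 0.72, -0.0, 0.0]
ft_force: [-0.4, -0.6, -6.0]
opening: 0.0244
grasp_force: 59.9
```

Request:
step_arm(
  series=[0,0,0.06,0,0,0,-1,0,0,0.06,0,0,0,-1,0,0,0,0,0,0,-1],
)

```text
time: 20.82
tcp_pos: [0.5348, -0.0041, 0.1429]
eef_rot: [0.694, 0.72, 0.0, 0.0]
ft_force: [-0.7, -2.7, 2.8]
opening: 0.0247
grasp_force: 60.7
```

Request:
step_arm(
  series=[0,0,0.06,0,0,0,-1,0,0,0.06,0,0,0,-1,0,0,0,0,0,0,-1],
)

```text
time: 21.2
tcp_pos: [0.5348, -0.0041, 0.1391]
eef_rot: [0.694, 0.72, 0.0, 0.0]
ft_force: [-2.3, -3.6, 6.1]
opening: 0.0245
grasp_force: 61.1
```

Contact was at about 0.144. The ring is sinking with the expected force. I'll nudge sideways and press on.

Request:
step_arm(
  series=[-0.03,0.02,0.06,0,0,0,-1,0,0,0.08,0,0,0,-1,0,0,0.08,0,0,0,-1,0,0,0,0,0,0,-1],
)

```text
time: 21.7
tcp_pos: [0.5351, -0.0048, 0.133]
eef_rot: [0.694, 0.72, 0.0, 0.0]
ft_force: [-5.3, -2.7, 10.8]
opening: 0.0245
grasp_force: 61.5
```

Request:
step_arm(
  series=[-0.02,0,0.06,0,0,0,-1,0,0,0.06,0,0,0,-1,0,0,0,0,0,0,-1],
)

```text
time: 22.08
tcp_pos: [0.5352, -0.0052, 0.1298]
eef_rot: [0.693, 0.721, 0.001, 0.0]
ft_force: [-6.0, -1.8, 14.2]
opening: 0.0248
grasp_force: 61.8
```

Request:
step_arm(
  series=[-0.02,0.06,0.05,0,0,0,-1,0,0,0.04,0,0,0,-1,0,0,0,0,0,0,-1,0,0,0,0,0,0,-1],
)

```text
time: 22.58
tcp_pos: [0.5359, -0.0055, 0.1271]
eef_rot: [0.693, 0.721, -0.0, -0.001]
ft_force: [-11.9, -0.3, 17.2]
opening: 0.0245
grasp_force: 61.9
```

```bash
python3 - <<'E'
from h import *
st([.5335,-.0035,.127],1.609)
s=capture("side")[:,:,::-1].copy()
cv2.imwrite("pics/crop8.png",np.hstack([cv2.resize(s[120:260,230:350],(429,500)),cv2.resize(s[200:350,290:420],(351,405))[:405] if 0 else cv2.resize(s[200:366,290:410],(361,500))]))
H,S,V=cv2.split(cv2.cvtColor(s,cv2.COLOR_BGR2HSV))
m=((H>60)&(H<95)&(S>70)).astype(np.uint8);k=np.zeros_like(m);k[120:260,230:350]=m[120:260,230:350]
k=cv2.morphologyEx(k,cv2.MORPH_OPEN,np.ones((3,3)));print("ball",cv2.boundingRect(k))
m=((H>100)&(H<130)&(S>120)&(V>70)).astype(np.uint8);k=np.zeros_like(m);k[195:250,260:320]=m[195:250,260:320];print("ring",cv2.boundingRect(k))
for d in(0,.013,.017): print(d,proj("side",[[.534,-.004,.0845-d],[.534,-.004,.051-d]]).round(1).tolist())
E
```

```text
t 22.57 tcp [ 0.5359 -0.0055  0.1271] yaw 1.6094 z [-0.001  0.001 -1.   ] q [-0.01  0.04 -0.1   1.43  0.    1.52] F [-11.9  -0.3  17.2] op 0.0245 g 61.9
tool units (now axes) [ 0.07 -0.08  0.  ]
rotvec now->target x10deg [-0.01 -0.01  0.  ] units in target axes [ 0.07 -0.08  0.  ]
ball (278, 208, 27, 22)
ring (278, 223, 26, 14)
0 [[290.7, 212.6], [290.3, 222.7]]
0.013 [[290.5, 216.6], [290.1, 226.6]]
0.017 [[290.5, 217.8], [290.1, 227.8]]
```

View pics/crop8.png

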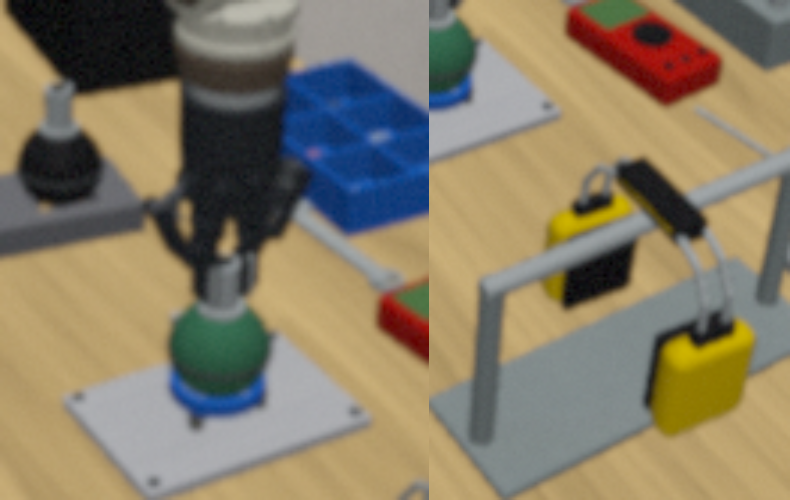

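The ring is visibly down, the ball sits in it upright, and the ear defenders still hang. My last y-nudge had the wrong sign: tool y points to +x. I'll undo that to remove the side force.

Request:
step_arm(
  series=[0,-0.05,0,0,0,0,-1,0,-0.05,0,0,0,0,-1,0,0,0,0,0,0,-1],
)

```text
time: 23.0
tcp_pos: [0.5347, -0.0057, 0.1279]
eef_rot: [0.693, 0.721, 0.001, 0.001]
ft_force: [-4.1, -1.4, 15.4]
opening: 0.0243
grasp_force: 62.1
```

Request:
step_arm(
  series=[0,-0.03,0.02,0,0,0,-1,0,0,0,0,0,0,-1,0,0,0,0,0,0,-1],
)

```text
time: 23.38
tcp_pos: [0.5344, -0.0057, 0.1275]
eef_rot: [0.693, 0.721, 0.002, 0.001]
ft_force: [-2.0, -1.4, 15.1]
opening: 0.0243
grasp_force: 62.2
```

```bash
python3 - <<'E'
from h import *
st([.5335,-.0035,.1265],1.609)
E
```

```text
t 23.38 tcp [ 0.5344 -0.0057  0.1275] yaw 1.6092 z [ 0.004  0.001 -1.   ] q [-0.01  0.03 -0.11  1.43  0.    1.52] F [-2.  -1.4 15.1] op 0.0243 g 62.2
tool units (now axes) [ 0.07 -0.03  0.03]
rotvec now->target x10deg [ 0.03 -0.    0.  ] units in target axes [ 0.07 -0.03  0.03]
```

Request:
step_arm(
  series=[0,-0.02,0.04,0,0,0,-1,0,0,0,0,0,0,-1,0,0,0,0,0,0,-1,0,0,0,0,0,0,-1,0,0,0,0,0,0,-1],
)

```text
time: 24.0
tcp_pos: [0.5342, -0.0057, 0.1266]
eef_rot: [0.693, 0.721, 0.002, 0.002]
ft_force: [-0.2, -0.7, 16.6]
opening: 0.0244
grasp_force: 62.4
```

Request:
step_arm(
  series=[0,0,0,0,0,0,-1,0,0,0,0,0,0,-1,0,0,0,0,0,0,-1,0,0,0,0,0,0,-1],
)

```text
time: 24.5
tcp_pos: [0.5342, -0.0057, 0.1266]
eef_rot: [0.693, 0.721, 0.002, 0.002]
ft_force: [-0.8, -0.3, 15.0]
opening: 0.0246
grasp_force: 62.4
```

The pose and force are steady, at about 16 mm of travel with almost no side force. Handing in.

```bash
python3 -c "
from rig import r
print(r.close_job())"
```

```text
the job is handed in; nothing more can be done
None
```

I handed the job in at about 24.5 s: the ear defenders hang freely on the rail bar, and the green accumulator is held upright in the blue ring, pressed down about 16 mm (estimated from force and tool height); no verdict came back.

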